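Advance the vial row to the stop and shut the gate

ROBOT

A 6-joint arm with a two-finger parallel gripper is mounted at the origin on a cart in front of the work surface, level with it; the furniture and walls round the work are solid. World frame = base frame: x ahead of the robot, y to its left, z up, the work surface at z = 0. Lengths are in m, angles in rad, forces in N, time in s.
With the tool pointing down it reaches from about 0.3 to 0.875 m from the base axis. Payload 6.4 kg.
Tool frame: the origin (TCP) lies between the finger pads; the fingertips stand 25 mm ahead of it and the grasp point (between the pads) lies 6 mm ahead of it; z points along the fingers, y is the line along which they close (so a half turn about z gives the same grasp; the last joint's range is limited). The gripper opens to 85 mm and grips with 20 to 120 N. Pads are 22 mm wide; open, the fingers measure 114 mm over their backs; the gripper's body (76 mm by 85 mm) begins 54 mm behind the grasp point. The pads swing forward as they close: fully open they stand 13 mm farther back than shut.
Start: joints at [-1.523, 0.181, 1.607, -0, 1.354, -0.206], TCP at [0.144, -0.557, 0.233] pointing down, gripper open.
Joint ranges: [-2.99, 2.99], [-0.89, 2.07], [0.3, 2.58], [-1.14, 4.28], [0, 2.63], [-3.12, 3.12]. Speed limits (rad/s): [2.57, 2.57, 3.01, 3.14, 3.14, 3.14].

INTERFACE

Orientations are given as a unit quaternion [w, x, y, z].
In Python, from bench import ctrl gives the robot as it stands.
- The arm moves only by the tool servo_tool, never from a script. Its argument "series" is text: rows parted by semicolons, each of 7 numbers parted by spaces: the gripper command: -1 is fully open, 1 is shut, values between are in proportion, then the shift along the tool's x, y, z in m, then the turn, a rotation vector about the tool's x, y, z in degrees. A call has 1 to 12 rows; each row is the pose to reach, as a shift and turn from the pose commanded when the call began, along the tool's axes at that moment; what a row does not reach only later rows make up. A row lasts 1/12 s, in which the tool goes at most 41.7 mm and 7.16 degrees, less where a joint would pass 70% of its speed; a pose out of reach is approached as far as the arm can. A call with a gripper value outside its range is refused whole. The fingers move at their own pace and stop on an object; the grip force is fixed at half the most. Time passes only in rows, so rows that repeat a pose let the fingers close. It gives the time, the measured TCP pose, the force, the opening and the grip force at its end, in the units of the state.
- ctrl.get_obs(): the state, without advancing time (a new reading comes with each control period).
- ctrl.camera(name): name is "scene" or "top" or "wrist"; returns a dict with "img" (400x640x3 uint8, red, green, blue), "z_map" (400x640 float32, m along the optical axis (not along the pixel's ray), 0 where there is no reading), "fovy" (degrees; the focal length in pixels is half the picture's height over the tangent of half this angle, whatever the lens; pixels are square), "cx", "cy" (the principal point, pixels), "k1" (the pictures are not rectified: a ray, as slopes to the right and down, at radius r is drawn at 1 + k1 r^2 times it, then the intrinsics apply), "extrinsics" (4x4, takes a point from camera to world coordinates); the wrist camera has in their place "T_tool_cam" (4x4, takes a point from camera to tool coordinates, whose origin is the TCP and whose axes are the flange's). Camera axes: x right, y down, z forward; pixel columns grow to the right and rows downward; lengths in m; the calibration is good to about 2 mm. A picture is of the moment at which its call begins: read the wrist's pose just before it.
- ctrl.hand_in(): hands the job in; it is judged then, once.
The state is a dict: "time_s": time; "q": joint angles; "dq": joint speeds; "joint_efforts": joint torques, N m; "eef_pos": TCP position; "eef_rot": TCP orientation; "wrist_force": force on the tool from outside, world axes, zero at the start; "torque": the same for the moment, N m; "opening": opening from 0.0 (shut) to 1.0 (fully open); "grasp_force": force on a finger pad.
Only numpy, scipy, OpenCV 4.12 (cv2) and the standard library are available. Lean on these libraries where they do the work, as an engineer would, in place of code of your own. Each camera call takes 0.05 s, during which the arm holds its last target. There are 200 camera calls.

TASK

Four small capped vials stand touching in a row in the feed track. Without gripping or lifting anything, push the row from its rear with the fingertips, as one train with no gaps opening, until the front vial rests on the end stop; then swing the gate arm right round until it lies square across the track behind the last vial. Keep the vials upright, and leave the spare vial beside the track and the other things on the worktop where they are.

Things in the scene. Friction and masses are not known exactly. Their poses are not given: they have to be found in the camera images.
- track: straight metal feed track fixed to the worktop, 280 mm long, 56 mm wide; origin at the centre of its underside. Its y axis runs along the track toward the end stop, z up, x across (x away from the gate's side). Floor top 4 mm above the worktop; two side rails 35 mm apart inside, 5 mm thick, their tops 14 mm above the worktop. The -y end is open. The end stop, a grey block 15 mm thick and 38 mm high over the worktop, stands at the +y end
- stop_face (a point): centre of the end stop's inner face, which the front vial shall touch (20 mm above the worktop); 125 mm from the track's origin along its y axis
- gate_pivot (a point): point on the gate arm's upright pivot axis, beside the track at the track's x = -45 mm, y = -11 mm, at mid-height of the arm (23 mm above the worktop)
- gate_pin (a point): centre of the top of the upright round black pin near the free end of the gate arm, 69 mm from the pivot axis; the pin is 12 mm in diameter and stands from the arm's top (28 mm above the worktop) up to 67 mm. The arm is a steel bar 8 mm wide, 10 mm thick, 75 mm long, 18 to 28 mm above the worktop. Pushed by its pin it swings
- gate (a joint): angle of the gate arm in rad: 0 = arm beside and parallel to the track, pointing away from the end stop; grows as the arm swings anticlockwise seen from above, over the track and towards the stop; 1.57 = square across the track, at its limit. Light friction (about 0.03 N m), stays where it is left. When across, its face is about 5 mm behind the last vial of a row that is fully home, so a row left short blocks it
- vial_1: small capped vial in the row, identical to the others: round, 32 mm across, 58 mm high (straight 32 mm wide body for the lower 44 mm, cap above), about 45 g, stands loose on the track floor; origin at the centre of its underside. Number 1 of 4 counted from the end stop (the front one)
- vial_2: small capped vial in the row, identical to the others: round, 32 mm across, 58 mm high (straight 32 mm wide body for the lower 44 mm, cap above), about 45 g, stands loose on the track floor; origin at the centre of its underside. Number 2 of 4 counted from the end stop
- vial_3: small capped vial in the row, identical to the others: round, 32 mm across, 58 mm high (straight 32 mm wide body for the lower 44 mm, cap above), about 45 g, stands loose on the track floor; origin at the centre of its underside. Number 3 of 4 counted from the end stop
- vial_4: small capped vial in the row, identical to the others: round, 32 mm across, 58 mm high (straight 32 mm wide body for the lower 44 mm, cap above), about 45 g, stands loose on the track floor; origin at the centre of its underside. Number 4 of 4 counted from the end stop (the rear one)
- spare_vial: one more identical vial, 32 mm across and 58 mm high, standing on the worktop close beside the track, between the end stop and the gate pivot, on the gate's side; leave alone; origin at the centre of its underside
- bottle: dark bottle with a white cap, 48 mm across, 90 mm high, standing to the left, past the end stop; leave alone; origin at the centre of its underside
- tape: roll of tape lying flat, 73 mm across, 19 mm high, beyond the open end of the track; leave alone; origin at the centre of its underside
- timer_b: white bench timer, 66 x 66 x 23 mm, on the worktop well to the left of the track; leave alone; origin at the centre of its underside
There are look-alikes about, which are no part of the job. What is shaped like the vial_4 but orange, pink or red is not meant.

How it is judged:
By the outcome, as a careful person would: the job done as asked, in the order asked, and still so for the second after the job is handed in, with the robot touching nothing.
It also fails if it takes over 45 s, if anything falls off the work surface, if the arm or the gripper's body presses on something with over 40 N, if the wrist force passes 120 N, or if a joint passes its speed limit or range.

## Working session

There is one attempt and no reset: what is moved stays moved. The work goes in short steps, Python scripts to look and compute and a tool call to move; the robot and the scene stay as the last step left them, time stands still between calls to the robot, and variables do not carry over. Pictures are saved under pics/ and viewed, at most 10 in all, crops included, and the job is handed in when it is done.

Besides the shell and the picture viewer there is one more tool, called after "Emit:" as name(argument=value, ...) on one line, values as JSON. servo_tool: Moves the arm, as the interface text tells. Its arguments: {"type":"object","properties":{"series":{"type":"string"}},"required":["series"]}

```bash
mkdir -p pics; cat > h.py <<'E'
import numpy as np, cv2
from bench import ctrl
def save(name,fn):
    c=ctrl.camera(name); cv2.imwrite(f'pics/{fn}.png',c['img'][:,:,::-1]); np.save(f'pics/{fn}.npy',c,allow_pickle=True); return c
def load(fn): return np.load(f'pics/{fn}.npy',allow_pickle=True).item()
def ray(c,u,v):
    f=200/np.tan(np.radians(c['fovy'])/2); d=np.array([(u-c['cx'])/f,(v-c['cy'])/f]); s=d.copy()
    for _ in range(20): s=d/(1+c['k1']*(s@s))
    return np.array([s[0],s[1],1.])
def onplane(c,u,v,z,E=None):
    E=c['extrinsics'] if E is None else E
    r=E[:3,:3]@ray(c,u,v); return E[:3,3]+r*(z-E[2,3])/r[2]
def depth(c,u,v,E=None):
    E=c['extrinsics'] if E is None else E
    z=c['z_map'][int(v),int(u)]; return E[:3,:3]@(ray(c,u,v)*z)+E[:3,3]
E
python3 -c "
from h import *
a=save('top','top0');b=save('scene','sc0')
print(a['extrinsics'],a['fovy'],b['extrinsics'][:3,3]); print(ctrl.get_obs())"
```

```text
[[ 0.00441576 -0.99062381  0.13654659  0.34693112]
 [-0.99981546 -0.00692658 -0.01791834 -0.10143434]
 [ 0.01869614 -0.13644227 -0.99047159  1.30907329]
 [ 0.          0.          0.          1.        ]] 52.51434703156356 [ 0.05597434 -0.92506498  0.91654414]
{'time_s': 0.1, 'q': array([-1.52332002e+00,  1.81462076e-01,  1.60792557e+00, -2.00182128e-05,
        1.35379858e+00, -2.06305799e-01]), 'dq': array([ 0.00086499, -0.00048374, -0.0009734 ,  0.00048371, -0.00035713,
       -0.00022139]), 'joint_efforts': array([ 3.64775406e-04, -4.45875156e+01, -3.52239776e+01, -1.36488188e-04,
        4.13691232e-03,  9.99898617e-06]), 'eef_pos': array([ 0.14434659, -0.55606793,  0.23246838]), 'eef_rot': array([-7.95050925e-04,  9.91959538e-01,  1.26552914e-01,  5.34682816e-05]), 'wrist_force': array([1.20407084, 0.52265811, 0.11596878]), 'torque': array([-0.00746665, -0.02347527, -0.01907322]), 'grasp_force': 0.0, 'opening': 1.0028838023824576}
```

View pics/top0.png

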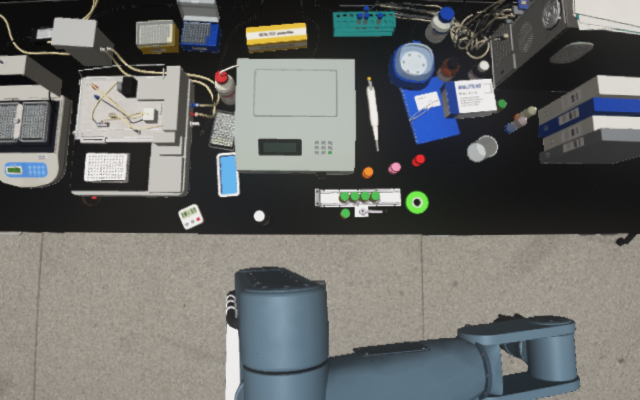

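View pics/sc0.png

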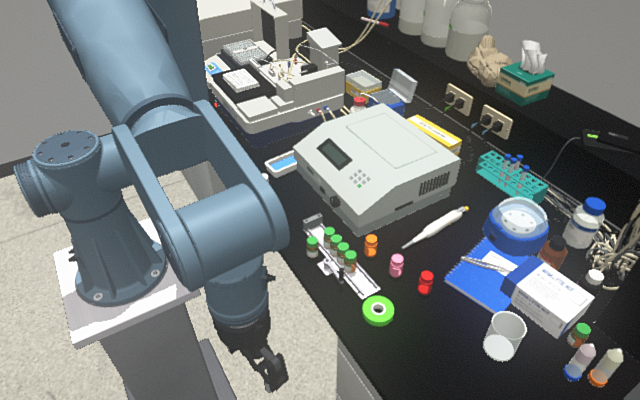

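The top view shows the track at about (315–401, 188–207) with its end stop on the left, and the row of green vials at (345–376, 197). The spare is at (345, 213), the gate at (362–385, 211) and the tape at (417, 202). The orange, pink and red look-alikes at (368, 172), (395, 168) and (418, 160) are not meant, nor is a green one far right in the scene view at (580, 335). Next I'll check the row in a close crop.

```bash
python3 -c "
from h import *
c=load('top0'); i=c['img'][180:225,305:435,::-1]; cv2.imwrite('pics/crop1.png',cv2.resize(i,None,fx=6,fy=6,interpolation=cv2.INTER_CUBIC))
s=load('sc0'); i=s['img'][205:335,280:410,::-1]; cv2.imwrite('pics/crop2.png',cv2.resize(i,None,fx=4.5,fy=4.5,interpolation=cv2.INTER_CUBIC))
"
```

```text
(no output)
```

View pics/crop1.png

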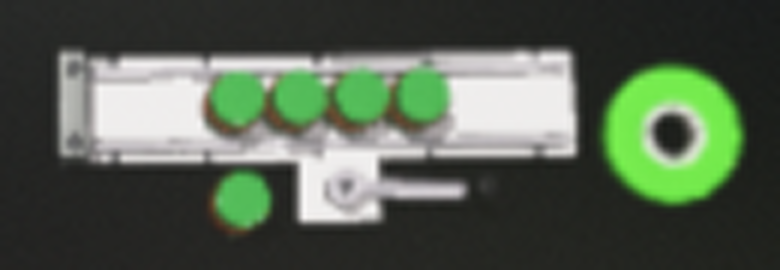

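View pics/crop2.png

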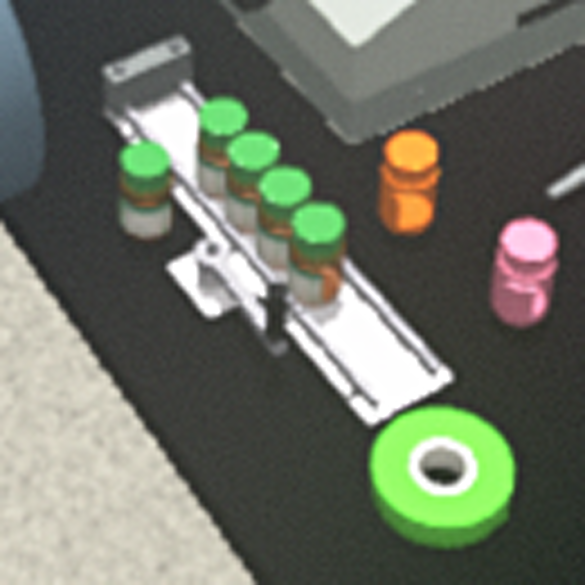

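The crop shows four green-capped vials in the track at crop x = 238, 300, 361 and 422, y ≈ 97. The spare is at (243, 200), the pivot at (346, 188) and the black pin at (487, 185). The end stop is on the left.

```bash
python3 -c "
from h import *
np.set_printoptions(precision=4,suppress=True)
c=load('top0')
for n,u,v,z in [('endTR',572,52,.004),('endBR',576,156,.004),('railTR',570,66,.014),('stopinT',88,62,.038),('stopinB',88,156,.038),('stopoutT',60,52,.038),('stopoutB',60,158,.038),('v1',238,98,.062),('v2',300,97,.062),('v3',361,96,.062),('v4',422,96,.062),('spare',243,200,.058),('pivot',346,188,.028),('pin',487,185,.067),('tape',672,134,.019)]:
  U,V=305+u/6-.4,180+v/6-.4
  print(n,onplane(c,U,V,z),depth(c,U+.5,V+.5))
"
```

```text
endTR [ 0.5289 -0.395   0.004 ] [ 0.528  -0.3979 -0.0017]
endBR [ 0.472  -0.3959  0.004 ] [ 0.4706 -0.3981  0.0011]
railTR [ 0.5199 -0.3914  0.014 ] [ 0.5193 -0.3948  0.0061]
stopinT [ 0.517  -0.1301  0.038 ] [ 0.5158 -0.1318  0.0352]
stopinB [ 0.4673 -0.1303  0.038 ] [ 0.4667 -0.1321  0.0274]
stopoutT [ 0.5223 -0.1153  0.038 ] [ 0.5258 -0.1174  0.0004]
stopoutB [ 0.4661 -0.1156  0.038 ] [ 0.4654 -0.1173  0.0289]
v1 [ 0.4956 -0.2072  0.062 ] [ 0.4943 -0.209   0.0598]
v2 [ 0.4963 -0.2394  0.062 ] [ 0.4945 -0.2407  0.0643]
v3 [ 0.497  -0.2711  0.062 ] [ 0.4957 -0.2729  0.0599]
v4 [ 0.4972 -0.3029  0.062 ] [ 0.4956 -0.3043  0.0626]
spare [ 0.4431 -0.2099  0.058 ] [ 0.4417 -0.2117  0.0557]
pivot [ 0.452  -0.2672  0.028 ] [ 0.45   -0.268   0.0337]
pin [ 0.4507 -0.3351  0.067 ] [ 0.4492 -0.3366  0.0672]
tape [ 0.4827 -0.445   0.019 ] [ 0.4827 -0.4507  0.0035]
```

```bash
cat >> h.py <<'E'
from scipy.spatial.transform import Rotation as R
def rel(x,y,z,yaw):
    "tool-frame shift/turn from measured pose to TCP (x,y,z), pointing down, tool y at yaw deg"
    o=ctrl.get_obs(); q=o['eef_rot']; A=R.from_quat(q[[1,2,3,0]])
    c,s=np.cos(np.radians(yaw)),np.sin(np.radians(yaw)); Y=np.array([c,s,0]); Z=np.array([0,0,-1.])
    B=R.from_matrix(np.c_[np.cross(Y,Z),Y,Z])
    return np.r_[A.inv().apply(np.array([x,y,z])-o['eef_pos']),np.degrees((A.inv()*B).as_rotvec())]
np.set_printoptions(precision=4,suppress=True)
E
python3 -c "
from h import *
print(rel(.500,-.345,.15,1.2))"
```

```text
[  0.3972  -0.1149   0.0828  -0.064   -0.0748 -76.6591]
```

Emit:
servo_tool(series="1 0.397 -0.115 0.083 0 0 -76.6;1 0.397 -0.115 0.083 0 0 -76.6;1 0.397 -0.115 0.083 0 0 -76.6;1 0.397 -0.115 0.083 0 0 -76.6;1 0.397 -0.115 0.083 0 0 -76.6;1 0.397 -0.115 0.083 0 0 -76.6;1 0.397 -0.115 0.083 0 0 -76.6;1 0.397 -0.115 0.083 0 0 -76.6;1 0.397 -0.115 0.083 0 0 -76.6;1 0.397 -0.115 0.083 0 0 -76.6;1 0.397 -0.115 0.083 0 0 -76.6;1 0.397 -0.115 0.083 0 0 -76.6")

```text
time_s: 1.1
eef_pos: [0.5012, -0.3429, 0.1488]
eef_rot: [-0.001, 0.697, 0.717, 0.0]
wrist_force: [-0.9, -0.6, -0.6]
opening: 0.001
grasp_force: 0.0
```

```bash
python3 -c "
from h import *
c=save('wrist','w1');save('scene','sc1')
print(rel(.500,-.345,.047,1.2),c['T_tool_cam'])
i=load('sc1')['img'][180:340,260:420,::-1]
a=cv2.resize(i,(480,480),interpolation=cv2.INTER_CUBIC); b=cv2.resize(c['img'][:,120:520,::-1],(300,300))
o=np.zeros((480,780,3),np.uint8);o[:,:480]=a;o[:300,480:]=b;cv2.imwrite('pics/m1.png',o)"
```

```text
[ 0.0003  0.0007  0.1028 -0.062  -0.0236 -0.1744] [[ 0.0005 -0.957  -0.2899  0.0737]
 [ 1.      0.0004  0.0005 -0.0004]
 [-0.0003 -0.2899  0.957  -0.1408]
 [ 0.      0.      0.      1.    ]]
```

View pics/m1.png

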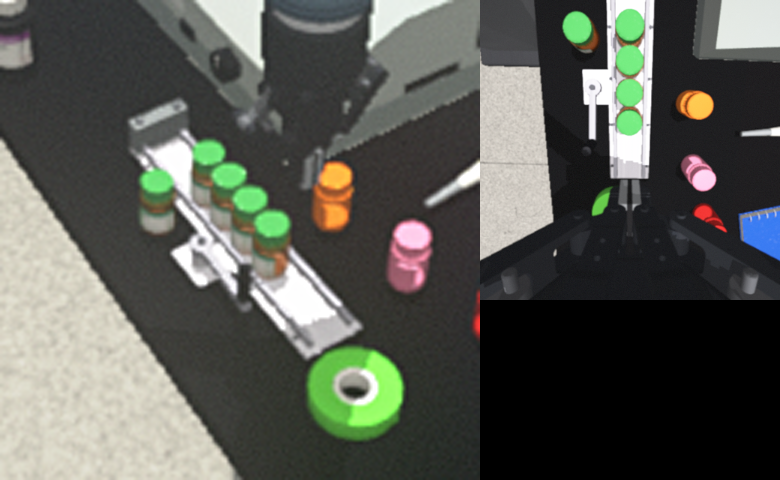

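The wrist view shows the row at composite x ≈ 628, with v4 at (628, 122). The pin is at (586, 151) and the closed fingertips are at (629, 195), behind v4 and centred on the track. The gripper's knuckles are narrow near the tips.

```bash
python3 -c "
from h import *
c=load('w1');o=ctrl.get_obs();E=np.eye(4);E[:3,:3]=R.from_quat(o['eef_rot'][[1,2,3,0]]).as_matrix();E[:3,3]=o['eef_pos'];E=E@c['T_tool_cam']
for n,x,y,z in [('v1',629,25,.062),('v2',629,60,.062),('v3',629,92,.062),('v4',628,122,.062),('pin',586.5,150.5,.067),('pivot',592,88,.03),('openL',610,178,.014),('openR',648,178,.014)]:
  print(n,onplane(c,120+(x-480)*4/3,y*4/3,z,E))
i=c['img'].astype(int); m=((i[:,:,1]>i[:,:,0]+50)&(i[:,:,1]>i[:,:,2]+50)).astype(np.uint8)
n,l,s,ce=cv2.connectedComponentsWithStats(m)
for k in range(1,n):
  if s[k,4]>100: print(s[k],onplane(c,*ce[k],.062,E))
"
```

```text
v1 [ 0.4962 -0.212   0.062 ]
v2 [ 0.4968 -0.2438  0.062 ]
v3 [ 0.4974 -0.2751  0.062 ]
v4 [ 0.4968 -0.3069  0.062 ]
pin [ 0.451  -0.3389  0.067 ]
pivot [ 0.4529 -0.2717  0.03  ]
openL [ 0.472  -0.3954  0.014 ]
openR [ 0.5267 -0.3944  0.014 ]
[ 301   12   38   43 1301] [ 0.4968 -0.2119  0.062 ]
[ 230   15   39   43 1323] [ 0.4453 -0.2146  0.062 ]
[ 301   60   37   40 1155] [ 0.4971 -0.2436  0.062 ]
[ 302  105   35   37 1019] [ 0.4975 -0.2756  0.062 ]
[302 146  35  35 917] [ 0.498  -0.3073  0.062 ]
[269 250  25  38 522] [ 0.4647 -0.4071  0.062 ]
```

Emit:
servo_tool(series="1 0 0 0.03 0 0 0;1 0 0 0.055 0 0 0;1 0 0 0.075 0 0 0;1 0 0 0.092 0 0 0;1 0 0 0.102 0 0 0;1 0 0 0.102 0 0 0;1 0 0 0.102 0 0 0")

```text
time_s: 1.78
eef_pos: [0.4991, -0.3464, 0.0485]
eef_rot: [-0.0, 0.701, 0.713, -0.0]
wrist_force: [1.1, 0.0, -0.3]
opening: -0.004
grasp_force: 0.0
```

Emit:
servo_tool(series="1 0.004 0 0 0 0 0;1 0.007 0 0 0 0 0;1 0.009 0 0 0 0 0;1 0.010 0 0 0 0 0;1 0.011 0 0 0 0 0;1 0.012 0 0 0 0 0;1 0.013 0 0 0 0 0;1 0.014 0 0 0 0 0;1 0.015 0 0 0 0 0;1 0.016 0 0 0 0 0;1 0.017 0 0 0 0 0;1 0.018 0 0 0 0 0")

```text
time_s: 2.78
eef_pos: [0.4995, -0.3278, 0.0484]
eef_rot: [0.0, 0.7, 0.714, -0.0]
wrist_force: [0.3, -1.0, -0.2]
opening: 0.001
grasp_force: 0.5
```

Emit:
servo_tool(series="1 0.0015 0 0 0 0 0;1 0.0035 0 0 0 0 0;1 0.0055 0 0 0 0 0;1 0.0075 0 0 0 0 0;1 0.0095 0 0 0 0 0;1 0.0115 0 0 0 0 0;1 0.0135 0 0 0 0 0;1 0.0155 0 0 0 0 0;1 0.0175 0 0 0 0 0;1 0.0195 0 0 0 0 0;1 0.021 0 0 0 0 0;1 0.022 0 0 0 0 0")

```text
time_s: 3.78
eef_pos: [0.499, -0.3053, 0.0482]
eef_rot: [-0.0, 0.7, 0.714, 0.0]
wrist_force: [-0.2, -1.5, 0.9]
opening: 0.002
grasp_force: 0.4
```

```bash
cat > rep.py <<'E'
from h import *
import sys
c=save('wrist',sys.argv[1]);o=ctrl.get_obs();E=np.eye(4);E[:3,:3]=R.from_quat(o['eef_rot'][[1,2,3,0]]).as_matrix();E[:3,3]=o['eef_pos'];E=E@c['T_tool_cam']
print(o['eef_pos'],o['wrist_force'])
i=c['img'].astype(int); m=((i[:,:,1]>i[:,:,0]+50)&(i[:,:,1]>i[:,:,2]+50)).astype(np.uint8)
n,l,s,ce=cv2.connectedComponentsWithStats(m)
for k in range(1,n):
  if s[k,4]>100: print(s[k],onplane(c,*ce[k],.062,E))
E
python3 rep.py w2
```

```text
[ 0.499  -0.3052  0.0482] [ 0.0535 -0.6112  0.2979]
[ 286    0   70   40 2190] [ 0.4967 -0.1923  0.062 ]
[ 168   32   66   71 3674] [ 0.4469 -0.2118  0.062 ]
[ 289   47   65   72 3656] [ 0.4976 -0.2171  0.062 ]
[ 288  126   62   63 2998] [ 0.4971 -0.2483  0.062 ]
[ 288  191   58   57 2573] [ 0.4967 -0.2784  0.062 ]
```

View pics/w2.png

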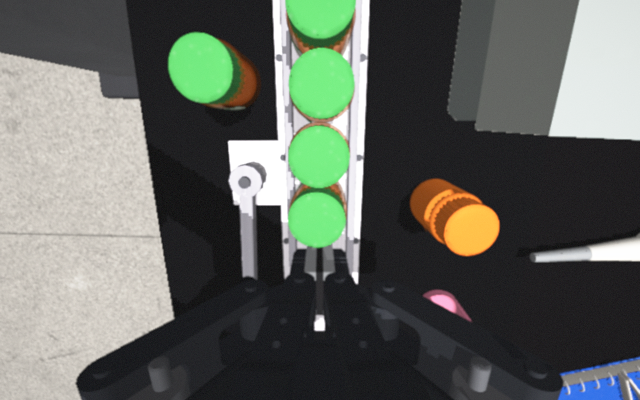

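The row is upright, touching and centred in the track: caps at (320, 5), (321, 83), (319, 156) and (317, 219), fingertips right behind. I'll keep pushing.

Emit:
servo_tool(series="1 0.0015 0 0 0 0 0;1 0.0035 0 0 0 0 0;1 0.006 0 0 0 0 0;1 0.0085 0 0 0 0 0;1 0.011 0 0 0 0 0;1 0.0135 0 0 0 0 0;1 0.016 0 0 0 0 0;1 0.0185 0 0 0 0 0;1 0.021 0 0 0 0 0;1 0.023 0 0 0 0 0;1 0.0245 0 0 0 0 0;1 0.0255 0 0 0 0 0")

```text
time_s: 4.83
eef_pos: [0.4985, -0.2799, 0.0483]
eef_rot: [-0.0, 0.7, 0.714, 0.0]
wrist_force: [0.5, -0.9, -0.6]
opening: 0.004
grasp_force: 0.4
```

Emit:
servo_tool(series="1 0.001 0 0 0 0 0;1 0.002 0 0 0 0 0;1 0.003 0 0 0 0 0;1 0.004 0 0 0 0 0;1 0.005 0 0 0 0 0;1 0.006 0 0 0 0 0")

```text
time_s: 5.33
eef_pos: [0.4984, -0.2741, 0.0483]
eef_rot: [0.0, 0.7, 0.714, -0.0]
wrist_force: [0.5, -0.6, -0.6]
opening: 0.0
grasp_force: 0.4
```

Emit:
servo_tool(series="1 0.0007 0 0 0 0 0;1 0.0014 0 0 0 0 0;1 0.002 0 0 0 0 0")

```text
time_s: 5.58
eef_pos: [0.4983, -0.272, 0.0483]
eef_rot: [-0.0, 0.7, 0.714, -0.0]
wrist_force: [0.3, -1.3, 0.9]
opening: -0.002
grasp_force: 0.4
```

Emit:
servo_tool(series="1 0.0007 0 0 0 0 0;1 0.0014 0 0 0 0 0;1 0.002 0 0 0 0 0")

```text
time_s: 5.83
eef_pos: [0.4983, -0.27, 0.0483]
eef_rot: [-0.0, 0.7, 0.714, 0.0]
wrist_force: [-0.7, -0.4, 0.4]
opening: -0.005
grasp_force: 0.4
```

Emit:
servo_tool(series="1 0.0005 0 0 0 0 0;1 0.001 0 0 0 0 0")

```text
time_s: 6.0
eef_pos: [0.4983, -0.269, 0.0483]
eef_rot: [-0.0, 0.7, 0.714, 0.0]
wrist_force: [-0.7, -1.1, 0.5]
opening: -0.001
grasp_force: 0.4
```

Emit:
servo_tool(series="1 0.0005 0 0 0 0 0;1 0.001 0 0 0 0 0")

```text
time_s: 6.17
eef_pos: [0.4982, -0.2681, 0.0483]
eef_rot: [0.0, 0.7, 0.714, -0.0]
wrist_force: [0.4, -1.4, 0.5]
opening: -0.002
grasp_force: 0.4
```

Emit:
servo_tool(series="1 0.0005 0 0 0 0 0;1 0.001 0 0 0 0 0")

```text
time_s: 6.33
eef_pos: [0.4982, -0.2671, 0.0483]
eef_rot: [0.0, 0.7, 0.714, 0.0]
wrist_force: [-0.4, -1.2, -0.2]
opening: 0.001
grasp_force: 0.4
```

Emit:
servo_tool(series="1 0.0005 0 0 0 0 0;1 0.001 0 0 0 0 0")

```text
time_s: 6.5
eef_pos: [0.4982, -0.2661, 0.0483]
eef_rot: [0.0, 0.7, 0.714, -0.0]
wrist_force: [-0.3, -0.9, 0.5]
opening: -0.0
grasp_force: 0.4
```

```bash
python3 rep.py w3; python3 -c "
from h import *
a=save('top','top1')['img'][180:225,305:435,::-1];a=cv2.resize(a,None,fx=6,fy=6,interpolation=cv2.INTER_CUBIC)
b=save('scene','sc2')['img'][205:325,285:405,::-1];b=cv2.resize(b,(330,330),interpolation=cv2.INTER_CUBIC)
w=cv2.resize(load('w3')['img'][:,:,::-1],(450,281))
o=np.zeros((600,780,3),np.uint8);o[:270]=a;o[270:,:330]=b;o[270:551,330:]=w;cv2.imwrite('pics/m2.png',o)"
```

```text
[ 0.4982 -0.2659  0.0483] [ 0.2326 -0.756  -0.2708]
[ 283    0   72   41 2283] [ 0.4952 -0.1532  0.062 ]
[ 292   47   66   72 3652] [ 0.4984 -0.1778  0.062 ]
[ 180  127   61   61 2885] [ 0.4469 -0.2101  0.062 ]
[ 293  126   62   63 3000] [ 0.4987 -0.209   0.062 ]
[ 289  191   58   57 2582] [ 0.4966 -0.2391  0.062 ]
```

View pics/m2.png

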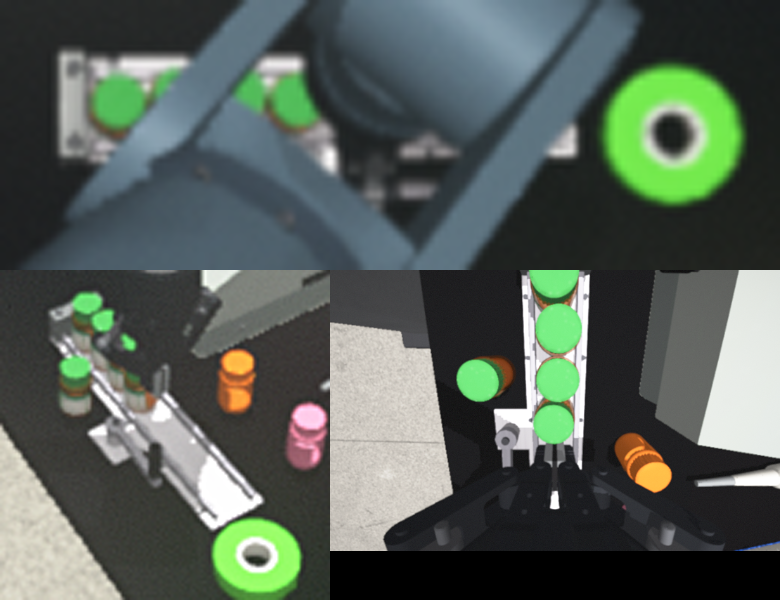

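The top crop shows the front cap at (119, 102), almost at the stop's inner face (x ≈ 90). All the vials are upright. I'll continue in fine steps until the force rises.

Emit:
servo_tool(series="1 0.0005 0 0 0 0 0;1 0.001 0 0 0 0 0")

```text
time_s: 6.82
eef_pos: [0.4982, -0.2653, 0.0483]
eef_rot: [0.0, 0.7, 0.714, -0.0]
wrist_force: [-0.3, -1.9, 0.0]
opening: 0.001
grasp_force: 1.1
```

Emit:
servo_tool(series="1 0.0005 0 0 0 0 0;1 0.001 0 0 0 0 0")

```text
time_s: 6.98
eef_pos: [0.4985, -0.2649, 0.0487]
eef_rot: [0.001, 0.7, 0.714, -0.0]
wrist_force: [0.3, -4.7, 1.2]
opening: 0.001
grasp_force: 2.3
```

Emit:
servo_tool(series="1 0.0005 0 0 0 0 0;1 0.001 0 0 0 0 0")

```text
time_s: 7.15
eef_pos: [0.4988, -0.2646, 0.049]
eef_rot: [0.002, 0.7, 0.714, -0.0]
wrist_force: [-0.5, -7.9, 2.7]
opening: -0.003
grasp_force: 3.5
```

The force has risen to 8 N, so the row is home against the stop. Now I'll back off gently and lift.

Emit:
servo_tool(series="1 -0.001 0 0 0 0 0;1 -0.003 0 0 0 0 0;1 -0.007 0 0 0 0 0;1 -0.015 0 0 0 0 0;1 -0.025 0 0 0 0 0;1 -0.035 0 -0.015 0 0 0;1 -0.038 0 -0.045 0 0 0;1 -0.038 0 -0.08 0 0 0;1 -0.038 0 -0.08 0 0 0;1 -0.038 0 -0.08 0 0 0")

```text
time_s: 7.98
eef_pos: [0.5003, -0.3032, 0.1309]
eef_rot: [0.003, 0.7, 0.714, 0.0]
wrist_force: [-0.7, 0.4, -0.1]
opening: 0.001
grasp_force: 0.0
```

```bash
python3 rep.py w4; python3 -c "
from h import *
a=save('top','top2')['img'][180:225,305:435,::-1];a=cv2.resize(a,None,fx=6,fy=6,interpolation=cv2.INTER_CUBIC)
w=cv2.resize(load('w4')['img'][:,:,::-1],(528,330))
o=np.zeros((600,780,3),np.uint8);o[:270]=a;o[270:,:528]=w;cv2.imwrite('pics/m3.png',o)"
```

```text
[ 0.4991 -0.3019  0.1289] [-0.2111  0.6194 -0.1152]
[298   0  37  13 347] [ 0.494  -0.1576  0.062 ]
[ 300   16   41   48 1554] [ 0.497  -0.1781  0.062 ]
[ 225   69   41   43 1359] [ 0.4452 -0.2105  0.062 ]
[ 300   68   40   43 1324] [ 0.4973 -0.209   0.062 ]
[ 300  119   39   38 1148] [ 0.4977 -0.2418  0.062 ]
[313 314  14  27 264] [ 0.5015 -0.4107  0.062 ]
```

View pics/m3.png

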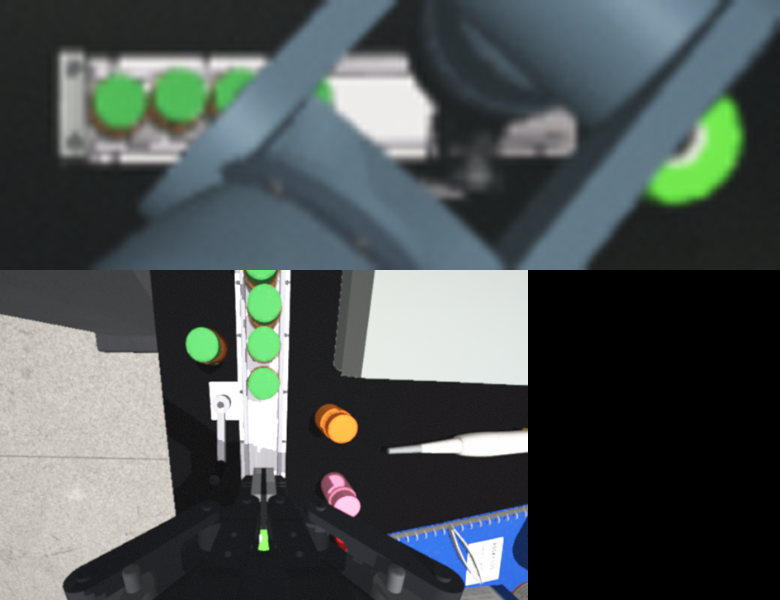

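The row is home and upright: front cap at crop (119, 102), against the stop face at about x = 89. In the wrist panel the pivot is at (222, 404) and the pin at (214, 479).

```bash
python3 -c "
from h import *
c=load('w4');o=ctrl.get_obs();E=np.eye(4);E[:3,:3]=R.from_quat(o['eef_rot'][[1,2,3,0]]).as_matrix();E[:3,3]=o['eef_pos'];E=E@c['T_tool_cam']
print(o['eef_pos'])
k=640/528
print(onplane(c,222*k,134*k,.03,E),onplane(c,214*k,209*k,.067,E))
print(rel(.418,-.336,.13,-89), rel(.418,-.336,.063,-89),o['q'])"
```

```text
[ 0.4985 -0.3012  0.1276]
[ 0.4543 -0.2647  0.03  ] [ 0.4508 -0.3321  0.067 ]
[-0.0333 -0.0811 -0.0024 -0.0682 -0.0022 90.1232] [-0.0333 -0.0811  0.0646 -0.0682 -0.0022 90.1232] [-0.7472  0.3119  1.6745  0.0001  1.1563 -0.7668]
```

Emit:
servo_tool(series="1 -0.033 -0.081 -0.003 0 0 90;1 -0.033 -0.081 -0.003 0 0 90;1 -0.033 -0.081 -0.003 0 0 90;1 -0.033 -0.081 -0.003 0 0 90;1 -0.033 -0.081 -0.003 0 0 90;1 -0.033 -0.081 -0.003 0 0 90;1 -0.033 -0.081 -0.003 0 0 90;1 -0.033 -0.081 -0.003 0 0 90;1 -0.033 -0.081 -0.003 0 0 90;1 -0.033 -0.081 -0.003 0 0 90;1 -0.033 -0.081 -0.003 0 0 90;1 -0.033 -0.081 -0.003 0 0 90")

```text
time_s: 9.08
eef_pos: [0.4177, -0.3347, 0.1293]
eef_rot: [-0.002, 0.999, 0.042, -0.001]
wrist_force: [-0.9, -0.3, 0.1]
opening: 0.006
grasp_force: 0.0
```

Emit:
servo_tool(series="1 0 0 0 0 0 4;1 0 0 0.02 0 0 4;1 0 0 0.045 0 0 4;1 0 0 0.06 0 0 4;1 0 0 0.066 0 0 4;1 0 0 0.066 0 0 4;1 0 0 0.066 0 0 4")

```text
time_s: 9.67
eef_pos: [0.4183, -0.3354, 0.0647]
eef_rot: [-0.001, 1.0, 0.01, -0.001]
wrist_force: [-0.3, -0.9, 1.1]
opening: 0.001
grasp_force: 0.0
```

```bash
python3 -c "
from h import *
o=ctrl.get_obs();print(o['eef_pos'],o['wrist_force'],rel(.418,-.334,.063,-89))
P=np.array([.452,-.265])
for off in (.017,):
  for th in range(0,95,10):
    t=np.radians(th); r=np.array([np.sin(t),-np.cos(t)]); d=np.array([np.cos(t),np.sin(t)])
    p=P+.069*r-off*d; print(th,p,rel(*p,.063,-89+th))"
```

```text
[ 0.4183 -0.3354  0.0647] [-0.2609 -0.8839  1.057 ] [-0.0002 -0.0014  0.0017 -0.0818  0.0584  0.1964]
0 [ 0.435 -0.334] [ 0.0168 -0.001   0.0017 -0.0818  0.0584  0.1964]
10 [ 0.4472 -0.3359] [ 0.029   0.0011  0.0017 -0.0867  0.0511 -9.8036]
20 [ 0.4596 -0.3357] [  0.0413   0.0011   0.0016  -0.0911   0.0435 -19.8036]
30 [ 0.4718 -0.3333] [  0.0535  -0.001    0.0016  -0.0952   0.0356 -29.8036]
40 [ 0.4833 -0.3288] [  0.0652  -0.0052   0.0016  -0.0988   0.0275 -39.8036]
50 [ 0.4939 -0.3224] [  0.0759  -0.0114   0.0016  -0.102    0.019  -49.8036]
60 [ 0.5033 -0.3142] [  0.0854  -0.0194   0.0016  -0.1047   0.0101 -59.8036]
70 [ 0.511  -0.3046] [  0.0934  -0.0288   0.0016  -0.107    0.001  -69.8036]
80 [ 0.517  -0.2937] [  0.0996  -0.0396   0.0016  -0.1088  -0.0085 -79.8036]
90 [ 0.521 -0.282] [  0.1038  -0.0512   0.0017  -0.11    -0.0184 -89.8036]
```

Emit:
servo_tool(series="1 0.006 0 0.001 0 0 0;1 0.012 -0.001 0.001 0 0 0;1 0.017 -0.001 0.001 0 0 0;1 0.020 -0.001 0.001 0 0 -2;1 0.023 0 0.001 0 0 -5;1 0.026 0.001 0.001 0 0 -7.5;1 0.029 0.001 0.001 0 0 -10;1 0.032 0.001 0.001 0 0 -12.5;1 0.035 0.001 0.001 0 0 -15;1 0.038 0.001 0.001 0 0 -17.5;1 0.041 0.001 0.001 0 0 -20;1 0.041 0.001 0.001 0 0 -20")

```text
time_s: 10.67
eef_pos: [0.4608, -0.3361, 0.065]
eef_rot: [0.001, 0.983, 0.185, 0.0]
wrist_force: [-0.5, -0.3, -0.7]
opening: -0.002
grasp_force: 0.0
```

```bash
python3 -c "
from h import *
o=ctrl.get_obs();print(o['eef_pos'],o['wrist_force'])
P=np.array([.452,-.265])
for th in range(20,98,5):
    t=np.radians(th); r=np.array([np.sin(t),-np.cos(t)]); d=np.array([np.cos(t),np.sin(t)])
    p=P+.069*r-.017*d; print(th,rel(*p,.063,-89+th)[[0,1,2,5]])
w=save('wrist','w5');cv2.imwrite('pics/m4.png',w['img'][:,:,::-1])"
```

```text
[ 0.4608 -0.3361  0.065 ] [-0.5434 -0.2848 -0.6628]
20 [-0.001  -0.0009  0.002   0.3266]
25 [ 0.0051  0.0005  0.002  -4.6734]
30 [ 0.0112  0.0013  0.002  -9.6734]
35 [  0.0174   0.0016   0.0021 -14.6734]
40 [  0.0236   0.0014   0.0021 -19.6734]
45 [  0.0298   0.0006   0.0021 -24.6734]
50 [  0.0358  -0.0008   0.0021 -29.6734]
55 [  0.0417  -0.0026   0.0021 -34.6734]
60 [  0.0475  -0.005    0.0021 -39.6734]
65 [  0.053   -0.0078   0.0021 -44.6734]
70 [  0.0582  -0.0111   0.0021 -49.6734]
75 [  0.0632  -0.0149   0.0021 -54.6734]
80 [  0.0677  -0.0191   0.0021 -59.6734]
85 [  0.0719  -0.0236   0.0021 -64.6733]
90 [  0.0757  -0.0285   0.002  -69.6733]
95 [  0.0791  -0.0337   0.002  -74.6733]
```

View pics/m4.png

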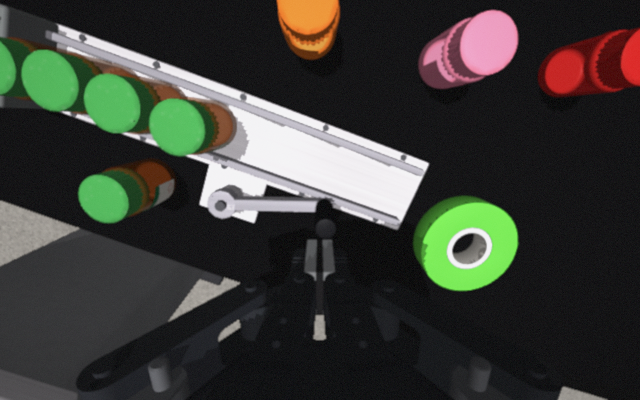

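The pin at (325, 228) sits centred on the fingertips and the gate has swung about 20°. Continuing.

Emit:
servo_tool(series="1 0.003 0 0.001 0 0 -2;1 0.007 0.001 0.001 0 0 -6;1 0.011 0.001 0.001 0 0 -9.5;1 0.0155 0.0015 0.001 0 0 -13;1 0.020 0.0015 0.001 0 0 -17;1 0.025 0.001 0.001 0 0 -21;1 0.030 0.0005 0.001 0 0 -25;1 0.036 -0.001 0.001 0 0 -29.5;1 0.042 -0.003 0.001 0 0 -34.5;1 0.0475 -0.005 0.001 0 0 -39.5;1 0.053 -0.008 0.001 0 0 -44.5;1 0.0555 -0.009 0.001 0 0 -47")

```text
time_s: 11.72
eef_pos: [0.5086, -0.3069, 0.0636]
eef_rot: [0.0, 0.827, 0.562, 0.0]
wrist_force: [-0.2, -0.0, -0.8]
opening: -0.002
grasp_force: 0.2
```

```bash
python3 -c "
from h import *
o=ctrl.get_obs();print(o['eef_pos'],o['wrist_force'])
P=np.array([.452,-.265])
for th in range(65,105,5):
    t=np.radians(th); r=np.array([np.sin(t),-np.cos(t)]); d=np.array([np.cos(t),np.sin(t)])
    p=P+.069*r-.017*d; print(th,rel(*p,.063,-89+th)[[0,1,2,5]])"
```

```text
[ 0.5086 -0.3069  0.0636] [-0.2495 -0.0182 -0.8198]
65 [-0.0029 -0.0002  0.0006  2.3971]
70 [ 0.0031  0.0013  0.0006 -2.6029]
75 [ 0.0092  0.0024  0.0006 -7.6029]
80 [  0.0154   0.0029   0.0006 -12.6029]
85 [  0.0216   0.0029   0.0006 -17.6029]
90 [  0.0277   0.0023   0.0006 -22.6029]
95 [  0.0338   0.0012   0.0006 -27.6029]
100 [  0.0398  -0.0004   0.0006 -32.6029]
```

Emit:
servo_tool(series="1 0.003 0.001 0 0 0 -2.5;1 0.006 0.002 0 0 0 -5;1 0.009 0.0025 0 0 0 -7.5;1 0.012 0.003 0 0 0 -10;1 0.015 0.003 0 0 0 -12.5;1 0.018 0.003 0 0 0 -15;1 0.021 0.003 0 0 0 -17;1 0.023 0.003 0 0 0 -19;1 0.025 0.0025 0 0 0 -20.5;1 0.026 0.0025 0 0 0 -21.5;1 0.027 0.0025 0 0 0 -22;1 0.027 0.0025 0 0 0 -22")

```text
time_s: 12.72
eef_pos: [0.5206, -0.2834, 0.0635]
eef_rot: [0.0, 0.706, 0.708, -0.0]
wrist_force: [-0.4, -1.3, 1.2]
opening: 0.0
grasp_force: 0.4
```

Emit:
servo_tool(series="1 0.0005 0 0 0 0 0;1 0.001 0 0 0 0 0;1 0.0015 0 0 0 0 0")

```text
time_s: 12.97
eef_pos: [0.5206, -0.2829, 0.0637]
eef_rot: [0.001, 0.706, 0.708, -0.0]
wrist_force: [-0.4, -6.4, 0.1]
opening: 0.002
grasp_force: 3.0
```

Emit:
servo_tool(series="1 0.0005 0 0 0 0 0;1 0.001 0 0 0 0 0;1 0.001 0 0 0 0 0")

```text
time_s: 13.22
eef_pos: [0.5206, -0.2826, 0.0637]
eef_rot: [0.001, 0.706, 0.708, -0.001]
wrist_force: [-0.1, -8.2, -0.4]
opening: -0.003
grasp_force: 3.8
```

Emit:
servo_tool(series="1 -0.002 0 0 0 0 0;1 -0.005 0 0 0 0 0;1 -0.012 0 0 0 0 0;1 -0.025 0 0 0 0 0;1 -0.035 0 -0.015 0 0 0;1 -0.04 0 -0.05 0 0 0;1 -0.04 0 -0.09 0 0 0;1 -0.04 0 -0.12 0 0 0;1 -0.04 0 -0.12 0 0 0;1 -0.04 0 -0.12 0 0 0")

```text
time_s: 14.05
eef_pos: [0.5217, -0.3226, 0.186]
eef_rot: [0.003, 0.706, 0.708, 0.0]
wrist_force: [-0.2, -0.5, -1.5]
opening: -0.0
grasp_force: 0.0
```

```bash
python3 rep.py w6;python3 -c "
from h import *
b=save('scene','sc6')['img'][195:335,275:415,::-1];b=cv2.resize(b,(400,400),interpolation=cv2.INTER_CUBIC)
w=load('w6')['img'][0:300,170:470,::-1];w=cv2.resize(w,(400,400))
cv2.imwrite('pics/m5.png',np.hstack([b,w]))"
```

```text
[ 0.5207 -0.3215  0.1838] [-1.3426 -0.0311 -1.5393]
[273   0  30  10 219] [ 0.4939 -0.1577  0.062 ]
[ 276   12   33   39 1005] [ 0.4973 -0.1782  0.062 ]
[278  54  32  36 893] [ 0.4976 -0.2093  0.062 ]
[217  57  33  35 910] [ 0.4454 -0.2109  0.062 ]
[280  96  31  32 780] [ 0.4981 -0.2422  0.062 ]
[260 250  34  38 701] [ 0.4748 -0.399   0.062 ]
```

View pics/m5.png

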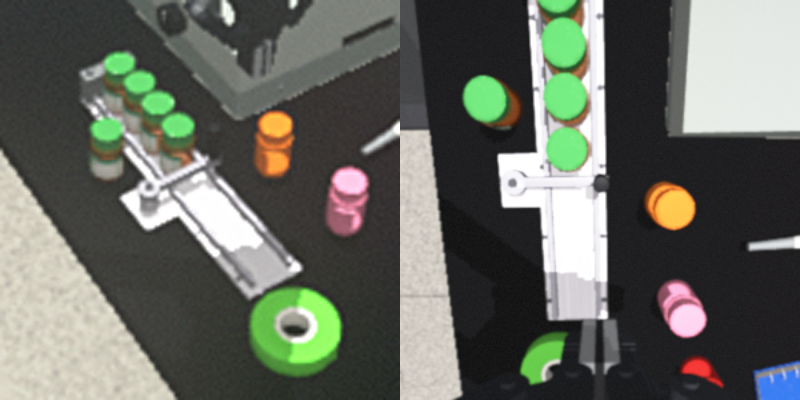

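The gate lies square across the track (pivot (515, 183), pin (601, 182)) just behind the last vial at (567, 148). All four vials are upright and together, the spare hasn't moved, and the arm is clear.

```bash
python3 -c "
from bench import ctrl
print(ctrl.hand_in())"
```

```text
the job is handed in; nothing more can be done
None
```

The job is handed in, with no verdict returned: the four vials were pushed home against the end stop as one train, and the gate arm was swung to its limit, square across the track behind the last vial. All vials stayed upright, the spare stayed put, the other things weren't touched as far as the pictures show, and about 14 of the 45 s were used.

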